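# Close the drying chamber and hold its cover on the seal

## Task

Turn the drying chamber's quarter-turn fastener until its crossbar lies in line for the cover's slot, then set the loose cover, grip up, into the sunk frame so that the bar comes through the slot. Press the cover down on its sprung seal until it is flush with the frame, and finish while still holding it pressed there, so that a colleague can lock it. Leave the other things on the bench where they are.

Things in the scene. Friction and masses are not known exactly. Their poses are not given: they have to be found in the camera images.
- unit: Bench-top drying chamber, a low grey-painted steel box fixed to the bench, 160 (x) x 230 (y) x 80 mm high; origin at the centre of its underside, z up. In its top is a sunk rectangular frame (pocket) 98 (x) x 148 mm (y), centred on the origin, its rim 80 mm above the origin, its floor at 45 mm. A black rubber seal ring lies in the pocket, its top 75 mm above the origin when free. The fastener stands in the pocket 45 mm from the centre towards the unit's own +y end.
- fastener (a joint): Angle of the quarter-turn fastener (rad), about the vertical, growing counter-clockwise seen from above. 0 = locked, bar lengthwise along the unit's y axis; 1.57 = open, bar along the unit's x axis, where it meets its stop. A light friction (0.06 N m) keeps it where it is left.
- fastener_bar (a point): Centre of the fastener's steel crossbar, on its turning axis, 102 mm above the unit's underside. The bar is 36 mm long (along this point's own y), 10 mm thick (its x), 20 mm tall (92 to 112 mm above the unit's underside, so wholly above the 80 mm rim), on a 12 mm round stem. It turns with the fastener.
- seal (a joint): How far the sprung seal ring is pressed down (m): 0 free, 0.005 at its stop. It yields from about 6 N and reaches the stop at about 13 N (the cover's weight, 2 to 4 N, counts but does not move it). At 0.005 the top face of a seated cover is flush with the rim of the frame; at 0 the cover stands 5 mm proud.
- cover: Loose aluminium cover plate, 90 (x) x 140 (y) x 10 mm thick, about 0.28 kg, with 4 mm play all round in the frame. Origin at the centre of its underside, z up. Starts lying on the bench, grip up. When seated its axes are parallel to the unit's, same directions, its origin above the unit's, 75 mm up resting on the free seal, 70 mm up when flush.
- cover_slot (a point): Centre of the through slot in the cover, on the plate's top face, 45 mm from the cover's middle towards its own +y end. The slot is 48 mm long (along the cover's x) and 20 mm wide (its y); the fastener's bar passes through it only when turned in line with it.
- cover_grip (a point): Point to grip on the black upright grip in the middle of the cover, 38 mm above its underside. The grip is 14 mm thick (cover's x), 50 mm long (its y), and its top is 50 mm above the underside, 40 mm above the plate. It is a solid bar (34 to 50 mm above the underside) on two posts.
- flask: Conical glass flask, 72 mm across, 120 mm tall; a bystander. Origin at the centre of its underside.
- bottle: Glass bottle with a blue cap, 66 mm across, 150 mm tall; a bystander. Origin at the centre of its underside.
- cap: Round bottle cap lying on the bench, 44 mm across, 22 mm tall; a bystander. Origin at the centre of its underside.
- beaker: Clear beaker, 64 mm across, 80 mm tall; a bystander. Origin at the centre of its underside.
- driver: Screwdriver lying on the bench; a bystander. Its x axis runs from the handle to the tip.
- dish: Shallow white dish, 70 mm across, 20 mm tall; a bystander. Origin at the centre of its underside.
There are look-alikes about, which are no part of the job. Leave any brown look-alike of the cover alone.

How it is judged:
On the way:
1. the fastener's bar is turned open, in line for the slot, while the cover is still off the frame (value of joint fastener above 1.31 rad and horizontal distance between cover and unit above 0.06 m), for 0.2 s.
At the end, for the whole second after the job is handed in: Ends holding: robot touches the cover with over 2 N, seal pressed over 3.5 of its 5 mm (within 1.5 mm of flush); cover grip up, at rest (under 20 mm/s), within 7 mm of the frame's centre in x and y, level within 0.06 rad, slot over the fastener; bar within 0.26 rad of open (value of joint fastener above 1.31 rad and value of joint seal above 0.0035 m and x of cover in the frame of unit between -0.007 and 0.007 m and y of cover in the frame of unit between -0.007 and 0.007 m and z of cover in the frame of unit between 0.066 and 0.0725 m and z of cover_grip in the frame of unit above 0.1 m and y of cover_slot in the frame of unit above 0.03 m and angle between the z axis of cover and the z axis of unit, either way round below 0.06 rad and contact force between any of the fingers, the arm and cover above 2 N and linear speed of cover below 0.02 m/s); the arm keeps its last pose, push and grip.
It fails at once if a bystander is shifted more than 40 mm (distance of any of flask, bottle, cap, beaker, driver, dish from where it was at the start of the episode above 0.04 m).
It fails at once if a bystander is knocked over (angle between any of flask, bottle, cap, beaker, dish's own z axis and vertical above 0.6 rad).
It also fails if it takes over 59 s, if anything falls off the work surface, if the arm or the gripper's body presses on something with over 40 N, if the wrist force passes 120 N, or if a joint passes its speed limit or range.

## Robot

A 7-joint arm with a two-finger parallel gripper is mounted at the origin on the work surface. World frame = base frame: x ahead of the robot, y to its left, z up, the work surface at z = 0. Lengths are in m, angles in rad, forces in N, time in s.
With the tool pointing down it reaches from about 0.425 to 0.875 m from the base axis. Payload 4.7 kg.
Tool frame: the origin (TCP) lies on the centre line of the jaws, within the pads' length; the fingertips stand 14 mm ahead of it and the grasp point (between the pads) lies 5 mm behind it; z points along the fingers, y is the direction in which the jaws open and shut (so a half turn about z gives the same grasp; the last joint's range is limited). The gripper opens to 87 mm and grips with 3 to 60 N. Pads are 19 mm wide; open, the fingers measure 117 mm over their backs; the gripper's body (75 mm by 190 mm) begins 51 mm behind the grasp point.
Start: joints at [-1.194, 0.321, -0.07, 1.45, 0.023, 1.371, -0.057], TCP at [0.231, 0.608, 0.237] pointing down, gripper open.
Joint ranges: [-2.86, 2.86], [-0.3, 2.09], [-1.38, 1.24], [0.06, 2.45], [-1.56, 4.7], [0.09, 2.05], [-2.69, 2.69]. Speed limits (rad/s): [2.57, 2.57, 3.14, 3.14, 3.14, 3.14, 3.14].

## Interface

Orientations are given as a rotation vector (axis times angle).
In Python, from bench import ctrl, optics, models gives the robot as it stands. The module is installed in compiled form; this text tells all that it offers.
- The arm moves only by the tool arm_command, never from a script. Its argument "motion" is a list of rows, each a list of 3 entries, a list of its own where there are three numbers: the shift along the tool's x, y, z in mm, then the turn, a rotation vector about the tool's x, y, z in degrees, then the closure, from 0 (fully open) to 1 (shut). In form: [[[x, y, z], [ax, ay, az], claw], ...]. A call has 1 to 8 rows; each row shifts and turns the commanded pose from where the row before left it, along the tool's axes as they then stand; what a row does not reach is not made up. A row lasts 1/12 s, in which the tool goes at most 41.7 mm and 7.16 degrees, less where a joint would pass 70% of its speed; a pose out of reach is approached as far as the arm can. A call with a gripper value outside its range is refused whole. The fingers move at their own pace and stop on an object; "force" is the grip in N (left out, the last holds). Time passes only in rows, so rows that do not move let the fingers close. It gives the time, the measured TCP pose, the force and the opening at its end, in the units of the state.
- ctrl.get_state(): the state, without advancing time (a new reading comes with each control period).
- optics.get_image(name): name is "side" or "top" or "wrist"; returns (picture, depth): 384x512x3 uint8, blue, green, red; 384x512 float32, m along the optical axis (not along the pixel's ray), 0 where there is no reading.
- optics.camera_model(name): a dict with "fovy" (degrees; the focal length in pixels is half the picture's height over the tangent of half this angle, whatever the lens; pixels are square), "cx", "cy" (the principal point, pixels), "rvec" (rotation vector, rad) and "tvec" (3), from world to camera coordinates, as OpenCV has them; the wrist camera has in their place "mount" (4x4, takes a point from camera to tool coordinates, whose origin is the TCP and whose axes are the flange's). Camera axes: x right, y down, z forward; pixel columns grow to the right and rows downward; lengths in m; the calibration is good to about 2 mm. A picture is of the moment at which its call begins: read the wrist's pose just before it. camera_model takes no time and is no camera call.
- ctrl.close_job(): hands the job in, once; it reports no verdict.
Trained networks look in the newest picture that a camera, given by its name, has taken for a name from the list of things; names that differ only in an ending like _2 or _b are one class to them, and where a whole thing is asked for, a point or a joint stands for the part that bears it (a point fixed in the world has none). Each returns a list of dicts, best first, with "conf" (0 to 1); they miss things now and then, are a little off and sometimes report something else, mostly with a low value. They report only what shows in the picture. A call takes as long as a camera call. They do not tell look-alikes from the thing itself.
- models.search_frame(camera, target): "location" ([x, y, z] in m, in the coordinates of the camera as it stood for that picture, good to about 4 mm: the middle of the surface that is visible of it).
- models.silhouettes(camera, target): "pixels" (384x512 bool, what is visible of it).
The state is a dict: "time": time; "joint_positions": joint angles; "qd": joint speeds; "joint_torque": joint torques, N m; "position": TCP position; "tool_rot": TCP orientation; "ft_force": force on the tool from outside, world axes, zero at the start; "torque": the same for the moment, N m; "grip_width": opening from 0.0 (shut) to 1.0 (fully open).
Only numpy, scipy, OpenCV 4.12 (cv2) and the standard library are available. Lean on these libraries where they do the work, as an engineer would, in place of code of your own. Each camera call takes 0.05 s, during which the arm holds its last target.

## Working session

There is one attempt and no reset: what is moved stays moved. The work goes in short steps, Python scripts to look and compute and a tool call to move; the robot and the scene stay as the last step left them, time stands still between calls to the robot, and variables do not carry over. Pictures are saved under pics/ and viewed, and the job is handed in when it is done.

Besides the shell and the picture viewer there is one more tool, called after "Request:" by a JSON object that holds its "op" and its "data", one argument or row to a line. arm_command: Moves the arm, as the interface text tells. Its arguments: {"type":"object","properties":{"motion":{"type":"array","items":{"type":"array"}},"force":{"type":"number"}},"required":["motion"]}

```bash
mkdir -p pics; cat > h.py <<'E'
import numpy as np, cv2
from bench import ctrl, optics, models
from scipy.spatial.transform import Rotation as R
def cam(name, st=None):
    m=optics.camera_model(name); f=192/np.tan(np.radians(m['fovy'])/2)
    K=np.array([[f,0,m['cx']],[0,f,m['cy']],[0,0,1]])
    if 'mount' in m:
        T=np.eye(4);T[:3,:3]=R.from_rotvec(st['tool_rot']).as_matrix();T[:3,3]=st['position']
        return K,T@np.array(m['mount']),m
    Rm=R.from_rotvec(np.ravel(m['rvec'])).as_matrix()
    T=np.eye(4);T[:3,:3]=Rm.T;T[:3,3]=-Rm.T@np.ravel(m['tvec'])
    return K,T,m
def toworld(K,T,u,v,d):
    p=np.stack([(u-K[0,2])/K[0,0]*d,(v-K[1,2])/K[1,1]*d,d],-1)
    return p@T[:3,:3].T+T[:3,3]
def grid(K,T,dep):
    v,u=np.mgrid[0:384,0:512]
    return toworld(K,T,u.astype(float),v.astype(float),dep.astype(float))
E
python3 - <<'E'
from h import *
st=ctrl.get_state();print(st)
for n in ['top','side','wrist']:
    st=ctrl.get_state()
    im,d=optics.get_image(n);cv2.imwrite(f'pics/{n}0.png',im);np.save(f'{n}0.npy',d)
    K,T,m=cam(n,st);print(n,m)
    np.save(f'{n}0T.npy',T)
    if n=='wrist':continue
    for t in ['unit','cover','fastener_bar','cover_grip','flask','bottle','cap','beaker','driver','dish']:
        for r in models.search_frame(n,t)[:3]:
            p=np.array(r['location']);print(n,t,round(r['conf'],2),(K@p/p[2])[:2].round(),(T[:3,:3]@p+T[:3,3]).round(3))
print(ctrl.get_state()['time'])
E
```

```text
{'time': 0.0, 'joint_positions': array([-1.19388571,  0.32181847, -0.07009861,  1.45167302,  0.022594  ,
        1.37078307, -0.05691211]), 'qd': array([ 6.03873297e-05,  6.73431485e-05, -1.08326485e-03, -1.35653303e-03,
        1.29322561e-03,  8.80651060e-04,  1.95160114e-03]), 'joint_torque': array([ 4.82808025e-05, -4.91281736e+01, -4.03738786e-01, -3.12536788e+01,
       -6.39250455e-02,  4.34551982e-02,  1.73414060e-04]), 'position': array([0.23053701, 0.60718507, 0.23546552]), 'tool_rot': array([-5.66687743e-01, -3.08979868e+00,  2.94876558e-03]), 'ft_force': array([ 0.24489447, -0.36772142, -0.04921075]), 'torque': array([0.0366941 , 0.01065849, 0.01444996]), 'grip_width': 0.9989924835756098}
top {'fovy': 55.44520579275667, 'cx': 248.59460880579186, 'cy': 189.89641768079593, 'rvec': array([ 2.21220656, -1.99434278,  0.20888341]), 'tvec': array([-0.05511918,  0.58638382,  0.99355188])}
top unit 0.58 [329. 215.] [ 0.537 -0.226  0.082]
top cover 0.86 [112. 254.] [0.367 0.385 0.01 ]
top fastener_bar 0.49 [419. 225.] [ 0.545 -0.503  0.024]
top fastener_bar 0.47 [314. 206.] [ 0.552
[... 1109 characters left out ...]
0.079]
side beaker 0.73 [194. 206.] [ 0.768 -0.021  0.021]
side beaker 0.64 [170. 277.] [0.76  0.242 0.049]
side beaker 0.55 [248. 369.] [0.532 0.436 0.044]
side driver 0.59 [284. 118.] [ 0.545 -0.505  0.018]
side dish 0.91 [327. 221.] [ 0.371 -0.03   0.01 ]
wrist {'fovy': 68.79411198975811, 'cx': 251.03204475564405, 'cy': 193.00704819961382, 'mount': array([[-9.21265352e-04, -9.66661951e-01, -2.56054338e-01,
         6.85554773e-02],
       [ 9.99999569e-01, -9.18955846e-04, -1.28665288e-04,
         4.72092096e-05],
       [-1.10926792e-04, -2.56054346e-01,  9.66662381e-01,
        -1.47995343e-01],
       [ 0.00000000e+00,  0.00000000e+00,  0.00000000e+00,
         1.00000000e+00]])}
1.15
```

View pics/top0.png

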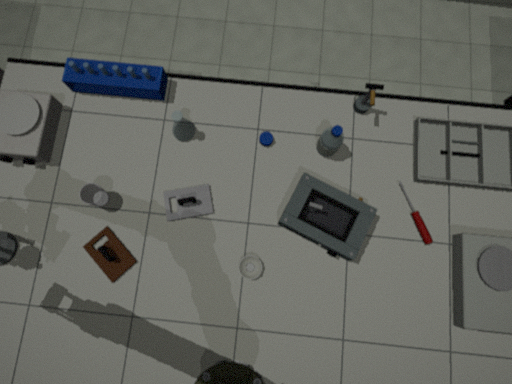

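View pics/side0.png

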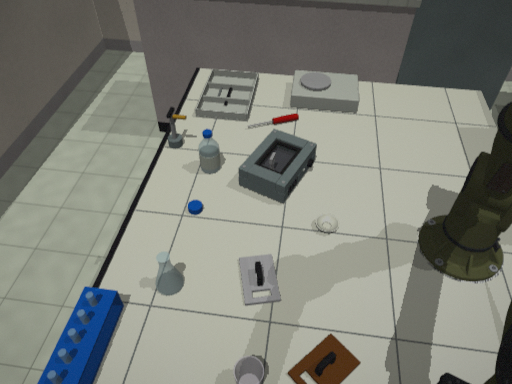

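View pics/wrist0.png

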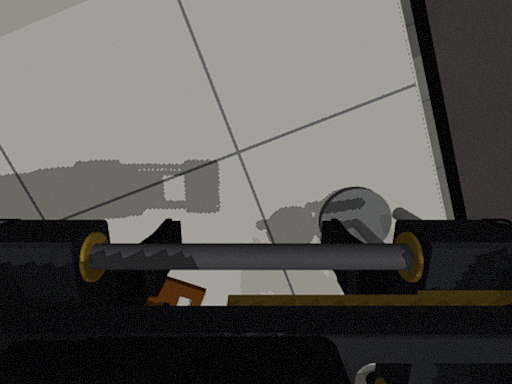

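The top view has two cover candidates. The grey plate at (190,203) fits the aluminium cover, and the brown one at (110,254) is the look-alike to leave alone. The unit is at (329,215), with its bar near (316,207). Next I'll crop and measure both.

```bash
python3 - <<'E'
from h import *
K,T,m=cam('top'); d=np.load('top0.npy'); im=cv2.imread('pics/top0.png')
W=grid(K,T,d); W[d==0]=np.nan
a=cv2.resize(im[175:230,155:225],(560,440),interpolation=cv2.INTER_CUBIC)
b=cv2.resize(im[165:265,270:385],(690,600),interpolation=cv2.INTER_CUBIC)
cv2.imwrite('pics/cropc.png',cv2.convertScaleAbs(a,alpha=1.3));cv2.imwrite('pics/cropu.png',cv2.convertScaleAbs(b,alpha=1.8))
def rect(mask,n):
    P=W[mask][:,:2]; 
    r=cv2.minAreaRect((P*1000).astype(np.float32)); print(n,mask.sum(),r,cv2.boxPoints(r).round())
v,u=np.mgrid[0:384,0:512]
box=lambda u0,u1,v0,v1:(u>=u0)&(u<u1)&(v>=v0)&(v<v1)
z=W[...,2]
print('bench z',np.nanmedian(z[280:300,150:220]))
um=box(270,385,165,265)
for lo,hi in[(.07,.09),(.095,.125),(.04,.07)]: rect(um&(z>lo)&(z<hi),('unit',lo))
bm=um&(z>.095)&(z<.125);print(W[bm].round(3)[::3])
cm=box(155,225,178,228)
rect(cm&(z>.005)&(z<.02),'plate')
rect(cm&(z>.03)&(z<.07),'grip'); print(np.nanmedian(W[cm&(z>.03)],0))
E
```

```text
bench z 0.0013763428086767115
('unit', 0.07) 3543 ((538.4940185546875, -222.7883758544922), (230.4642791748047, 160.66049194335938), 67.95687866210938) [[ 421. -299.]
 [ 570. -360.]
 [ 656. -146.]
 [ 507.  -86.]]
('unit', 0.095) 67 ((554.9005126953125, -180.2848358154297), (34.8768424987793, 11.137007713317871), 74.94142150878906) [[ 545. -196.]
 [ 556. -199.]
 [ 565. -165.]
 [ 554. -162.]]
('unit', 0.04) 1272 ((535.3814086914062, -209.73703002929688), (224.57498168945312, 186.6540985107422), 75.49800872802734) [[ 417. -295.]
 [ 598. -342.]
 [ 654. -124.]
 [ 473.  -78.]]
[[ 0.562 -0.165  0.113]
 [ 0.56  -0.164  0.108]
 [ 0.56  -0.171  0.113]
 [ 0.561 -0.179  0.111]
 [ 0.557 -0.168  0.113]
 [ 0.557 -0.177  0.113]
 [ 0.558 -0.185  0.113]
 [ 0.555 -0.164  0.105]
 [ 0.555 -0.172  0.111]
 [ 0.555 -0.179  0.114]
 [ 0.556 -0.187  0.113]
 [ 0.557 -0.196  0.113]
 [ 0.552 -0.172  0.108]
 [ 0.552 -0.179  0.114]
 [ 0.553 -0.188  0.113]
 [ 0.554 -0.196  0.114]
 [ 0.551 -0.177  0.099]
 [ 0.55  -0.182  0.114]
 [ 0.551 -0.191  0.11 ]
 [ 0.549 -0.18   0.097]
 [ 0.549 -0.187  0.101]
 [ 0.548 -0.194  0.113]
 [ 0.547 -0.196  0.101]]
plate 1285 ((544.4652099609375, 181.7332000732422), (150.12437438964844, 212.5179901123047), 5.94816780090332) [[459. 280.]
 [481.  68.]
 [630.  84.]
 [608. 295.]]
grip 100 ((545.2747192382812, 185.56101989746094), (14.36169147491455, 49.94332504272461), 16.17374038696289) [[531. 208.]
 [545. 160.]
 [559. 164.]
 [545. 212.]]
[0.54451793 0.18453958 0.05031266]
```

View pics/cropc.png

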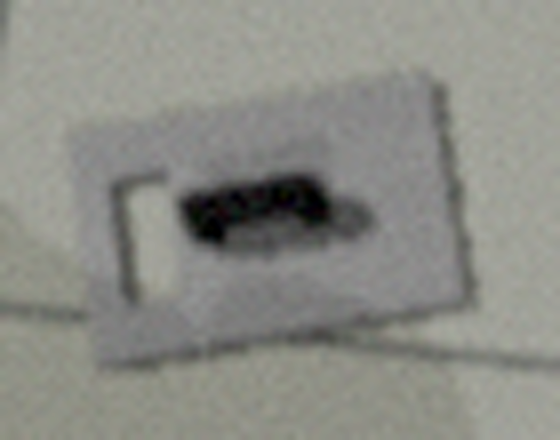

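View pics/cropu.png

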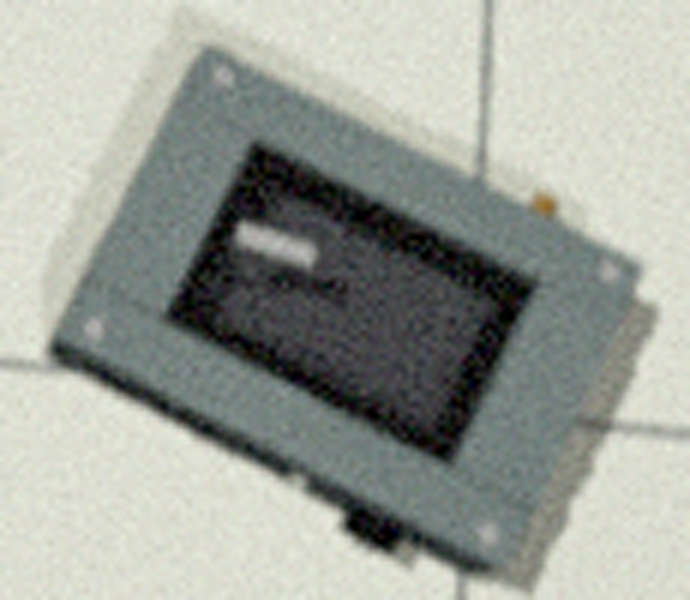

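```bash
python3 - <<'E'
from h import *
from scipy.optimize import minimize
K,T,m=cam('top'); d=np.load('top0.npy')
W=grid(K,T,d); 
z=W[...,2]
v,u=np.mgrid[0:384,0:512]
# brightness segment of plate
im=cv2.imread('pics/top0.png')
cm=(u>=155)&(u<225)&(v>=178)&(v<228)&(d>0)
mk=(cm&(z>.0065)&(z<.02)).astype(np.uint8)
n,l,s,c=cv2.connectedComponentsWithStats(mk); i=1+np.argmax(s[1:,4]); mk=l==i
P=(W[mk][:,:2]*1000).astype(np.float32); r=cv2.minAreaRect(P);print(mk.sum(),r,cv2.boxPoints(r).round(),np.median(z[mk]))
gm=cm&(z>.042)&(z<.07);P=(W[gm][:,:2]*1000).astype(np.float32);r=cv2.minAreaRect(P);print(gm.sum(),r)
for a in models.silhouettes('top','cover'): 
    q=a['pixels']&(z>.003)&(d>0); P=(W[q][:,:2]*1000).astype(np.float32);print(a['conf'],cv2.minAreaRect(P))
E
```

```text
1173 ((544.7990112304688, 185.9136962890625), (91.46424865722656, 140.92706298828125), 16.291522979736328) [[481. 241.]
 [521. 105.]
 [608. 131.]
 [569. 266.]] 0.0115796417552263
89 ((545.2523803710938, 185.5680694580078), (14.360236167907715, 49.94206237792969), 15.84589672088623)
0.75 ((545.10986328125, 185.7735137939453), (90.17353057861328, 140.06507873535156), 15.932330131530762)
```

The crops confirm it:
- **Cover:** grey, slot towards world +y. Centre (0.545, 0.186), yaw about +16°, grip top at 0.050 ✓.
- **Unit:** centre (0.5385, −0.2228), yaw −22°, 230x161 mm ✓.
- **Bar:** centre (0.555, −0.180), top at 0.113 ✓. Its length is at about 75°, so the fastener is at about 0.12 rad and needs about 83° counter-clockwise.

I'll write a planner that proposes rows.

```bash
cat >> h.py <<'E'
def Rd(a):
    a=np.radians(a); return np.array([[-np.sin(a),np.cos(a),0],[np.cos(a),np.sin(a),0],[0,0,-1]])
def plan(p1,yaw1,n=None,claw=0,st=None,p0=None,R0=None,cyl=True):
    st=st or ctrl.get_state()
    p0=np.array(st['position'] if p0 is None else p0); R0=R.from_rotvec(st['tool_rot']).as_matrix() if R0 is None else R0
    R1=Rd(yaw1); p1=np.array(p1)
    rv=R.from_matrix(R1@R0.T).as_rotvec()
    a0,a1=np.arctan2(p0[1],p0[0]),np.arctan2(p1[1],p1[0]); r0,r1=np.hypot(*p0[:2]),np.hypot(*p1[:2])
    if n is None:
        L=np.hypot(np.hypot((a1-a0)*max(r0,r1),r1-r0),p1[2]-p0[2]) if cyl else np.linalg.norm(p1-p0)
        n=int(max(np.ceil(L/.040),np.ceil(np.degrees(np.linalg.norm(rv))/6.9),1))
    pp,RR=p0,R0;out=[]
    for i in range(1,n+1):
        t=i/n
        if cyl:
            a=a0+(a1-a0)*t;r=r0+(r1-r0)*t;p=np.array([r*np.cos(a),r*np.sin(a),p0[2]+(p1[2]-p0[2])*t])
        else: p=p0+(p1-p0)*t
        Rt=R.from_rotvec(rv*t).as_matrix()@R0
        s=(RR.T@(p-pp)*1000).round(1)+0; w=np.degrees(R.from_matrix(RR.T@Rt).as_rotvec()).round(1)+0
        out.append([s.tolist(),w.tolist(),claw])
        # integrate rounded
        pp=pp+RR@s/1000; RR=RR@R.from_rotvec(np.radians(w)).as_matrix()
    for i in range(0,n,8): print(str(out[i:i+8]).replace(' ',''))
    print('end',pp.round(4),'n',n)
E
python3 -c "
from h import *
plan([.555,-.180,.20],-15)"
```

```text
[[[-39.4,-3.9,1.5],[0.0,0.0,3.4],0],[[-39.2,-3.9,1.4],[0.0,0.0,3.3],0],[[-39.0,-4.0,1.5],[0.0,0.0,3.4],0],[[-38.9,-4.1,1.5],[0.0,0.0,3.4],0],[[-38.7,-4.2,1.4],[0.0,0.0,3.3],0],[[-38.5,-4.2,1.5],[0.0,0.0,3.4],0],[[-38.4,-4.4,1.4],[0.0,0.0,3.4],0],[[-38.1,-4.3,1.5],[0.0,0.0,3.3],0]]
[[[-38.1,-4.5,1.5],[0.0,0.0,3.4],0],[[-37.8,-4.6,1.4],[0.0,0.0,3.4],0],[[-37.7,-4.6,1.5],[0.0,0.0,3.4],0],[[-37.5,-4.6,1.5],[0.0,0.0,3.3],0],[[-37.3,-4.7,1.4],[0.0,0.0,3.4],0],[[-37.1,-4.8,1.5],[0.0,0.0,3.4],0],[[-37.0,-4.9,1.4],[0.0,0.0,3.3],0],[[-36.8,-4.9,1.5],[0.0,0.0,3.4],0]]
[[[-36.7,-5.0,1.5],[0.0,0.0,3.4],0],[[-36.5,-5.1,1.4],[0.0,0.0,3.3],0],[[-36.3,-5.1,1.5],[0.0,0.0,3.4],0],[[-36.1,-5.2,1.4],[0.0,0.0,3.4],0],[[-35.9,-5.3,1.5],[0.0,0.0,3.3],0],[[-35.8,-5.3,1.5],[0.0,0.0,3.4],0],[[-35.6,-5.4,1.4],[0.0,0.0,3.4],0],[[-35.4,-5.4,1.5],[0.0,0.0,3.3],0]]
[[[-35.3,-5.6,1.4],[0.0,0.0,3.4],0]]
end [ 0.555 -0.18   0.2  ] n 25
```

Request:
{"op": "arm_command", "data": {
  "motion": [
    [[-39, -4, 1.5], [0, 0, 3.4], 0],
    [[-39, -4, 1.5], [0, 0, 3.4], 0],
    [[-39, -4, 1.5], [0, 0, 3.4], 0],
    [[-39, -4, 1.5], [0, 0, 3.4], 0],
    [[-39, -4, 1.5], [0, 0, 3.4], 0],
    [[-38.5, -4, 1.5], [0, 0, 3.4], 0],
    [[-38.5, -4, 1.5], [0, 0, 3.4], 0],
    [[-38, -4, 1.5], [0, 0, 3.4], 0]
  ]
}}

```text
time: 1.87
position: [0.4737, 0.414, 0.2246]
tool_rot: [1.282, 2.868, 0.001]
ft_force: [0.6, -0.5, 0.4]
grip_width: 1.0
```

Request:
{"op": "arm_command", "data": {
  "motion": [
    [[-38, -4.5, 1.5], [0, 0, 3.4], 0],
    [[-38, -4.5, 1.5], [0, 0, 3.4], 0],
    [[-37.5, -4.5, 1.5], [0, 0, 3.4], 0],
    [[-37.5, -4.5, 1.5], [0, 0, 3.4], 0],
    [[-37.5, -4.5, 1.5], [0, 0, 3.4], 0],
    [[-37, -5, 1.5], [0, 0, 3.4], 0],
    [[-37, -5, 1.5], [0, 0, 3.4], 0],
    [[-37, -5, 1.5], [0, 0, 3.4], 0]
  ]
}}

```text
time: 2.53
position: [0.5898, 0.1387, 0.2126]
tool_rot: [1.92, 2.486, 0.001]
ft_force: [1.2, 0.5, -0.3]
grip_width: 1.0
```

```bash
python3 -c "
from h import *
s=ctrl.get_state();print(s['time'],s['position'],s['tool_rot'],s['joint_positions'])
plan([.555,-.180,.19],-15)"
```

```text
2.5333 [0.58983309 0.13870124 0.2126328 ] [1.91991257e+00 2.48608278e+00 8.99502791e-04] [-0.5823771   0.24389639  0.3643242   1.61374716 -0.08942812  1.29968125
  0.05160121]
[[[-36.4,-4.5,2.5],[0.0,0.0,3.3],0],[[-36.2,-4.6,2.5],[0.0,0.0,3.3],0],[[-36.1,-4.7,2.5],[0.0,0.0,3.3],0],[[-35.9,-4.8,2.5],[0.0,0.0,3.3],0],[[-35.7,-4.9,2.5],[0.0,0.0,3.3],0],[[-35.6,-4.9,2.5],[0.0,0.0,3.3],0],[[-35.4,-5.1,2.6],[0.0,0.0,3.3],0],[[-35.2,-5.2,2.5],[0.0,0.0,3.3],0]]
[[[-35.1,-5.2,2.5],[0.0,0.0,3.2],0]]
end [ 0.555 -0.18   0.19 ] n 9
```

Request:
{"op": "arm_command", "data": {
  "motion": [
    [[-36, -5, 2.5], [0, 0, 3.4], 0],
    [[-36, -5, 2.5], [0, 0, 3.4], 0],
    [[-36, -5, 2.5], [0, 0, 3.4], 0],
    [[-36, -5, 2.5], [0, 0, 3.4], 0],
    [[-36, -5, 2.5], [0, 0, 3.4], 0],
    [[-36, -5, 2.5], [0, 0, 3.4], 0],
    [[-36, -5, 2.5], [0, 0, 3.3], 0],
    [[0, 0, 0], [0, 0, 0], 0]
  ]
}}

```text
time: 3.2
position: [0.5718, -0.1221, 0.1953]
tool_rot: [2.399, 2.023, -0.006]
ft_force: [-1.2, -2.0, 0.7]
grip_width: 0.999
```

```bash
python3 - <<'E'
from h import *
st=ctrl.get_state();print(st['time'],st['position'],st['tool_rot'])
im,d=optics.get_image('wrist');cv2.imwrite('pics/w1.png',im)
K,T,m=cam('wrist',st);W=grid(K,T,d);W[d==0]=np.nan;z=W[...,2]
mk=(z>.1)&(z<.125)&(np.hypot(W[...,0]-.555,W[...,1]+.18)<.05)
P=(W[mk][:,:2]*1000).astype(np.float32);print(mk.sum(),cv2.minAreaRect(P) if len(P) else 0)
mk=(z>.07)&(z<.09)
np.save('w1.npy',W)
plan([.555,-.180,.18],-15)
E
```

```text
3.2 [ 0.57184684 -0.12207789  0.1952701 ] [ 2.39909376  2.02329843 -0.00613344]
150 ((554.399658203125, -180.9412078857422), (35.372276306152344, 9.375630378723145), 79.9823989868164)
[[[-32.4,-3.0,7.7],[0.0,0.1,2.8],0],[[-32.4,-3.2,7.7],[0.0,0.0,2.8],0]]
end [ 0.5549 -0.18    0.18  ] n 2
```

View pics/w1.png

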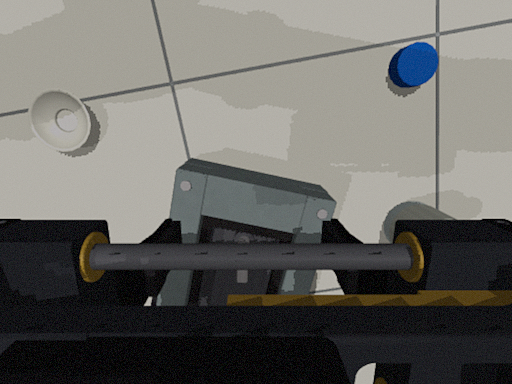

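The wrist view shows the bar in the pocket at about (240,270). It measures (0.5545, −0.1805) with its length at about 78°, which agrees with the top view within 1 mm. I'll close in on it.

Request:
{"op": "arm_command", "data": {
  "motion": [
    [[-32, -3, 8], [0, 0, 1.5], 0],
    [[-25, -3, 8], [0, 0, 1], 0],
    [[0, 0, 0], [0, 0, 0], 0.4],
    [[0, 0, 0], [0, 0, 0], 0.4]
  ],
  "force": 30
}}

```text
time: 3.58
position: [0.5589, -0.1676, 0.1788]
tool_rot: [-2.432, -1.988, 0.0]
ft_force: [0.7, 1.6, 1.0]
grip_width: 0.922
```

```bash
python3 - <<'E'
from h import *
st=ctrl.get_state();print(st['time'],st['position'],st['tool_rot'],st['grip_width'])
plan([.5545,-.1805,.107],-12,claw=.4)
E
```

```text
3.5833 [ 0.55885677 -0.16756754  0.1787501 ] [-2.43211068e+00 -1.98754837e+00  3.92610530e-04] 0.9224189691780671
[[[-6.8,-0.8,35.9],[0.0,0.0,0.3],0.4],[[-6.8,-0.8,35.8],[0.0,0.0,0.2],0.4]]
end [ 0.5545 -0.1805  0.107 ] n 2
```

Request:
{"op": "arm_command", "data": {
  "motion": [
    [[-13.5, -1.5, 0], [0, 0, 0.5], 0.4],
    [[0, 0, 24], [0, 0, 0], 0.4],
    [[0, 0, 24], [0, 0, 0], 0.4],
    [[0, 0, 24], [0, 0, 0], 0.4],
    [[0, 0, 0], [0, 0, 0], 0.4],
    [[0, 0, 0], [0, 0, 0], 0.4]
  ]
}}

```text
time: 4.08
position: [0.5549, -0.1789, 0.1065]
tool_rot: [-2.437, -1.98, 0.002]
ft_force: [0.2, -0.2, 0.2]
grip_width: 0.611
```

```bash
python3 - <<'E'
from h import *
st=ctrl.get_state();print(st['time'],st['position'],st['tool_rot'],st['grip_width'])
plan([.5545,-.1805,.107],-12,claw=.4)
E
```

```text
4.0833 [ 0.5548623  -0.17886632  0.10648874] [-2.43650476e+00 -1.98033060e+00  2.15223238e-03] 0.6106256181149832
[[[-1.7,0.0,-0.5],[-0.1,0.0,0.2],0.4]]
end [ 0.5545 -0.1805  0.107 ] n 1
```

Request:
{"op": "arm_command", "data": {
  "motion": [
    [[-1.7, 0, 0], [0, 0, 0], 1],
    [[0, 0, 0], [0, 0, 0], 1],
    [[0, 0, 0], [0, 0, 0], 1],
    [[0, 0, 0], [0, 0, 0], 1],
    [[0, 0, 0], [0, 0, 0], 1],
    [[0, 0, 0], [0, 0, 0], 1],
    [[0, 0, 0], [0, 0, 0], 1],
    [[0, 0, 0], [0, 0, 0], 1]
  ],
  "force": 30
}}

```text
time: 4.75
position: [0.5535, -0.1812, 0.107]
tool_rot: [-2.437, -1.978, 0.003]
ft_force: [-5.0, 1.7, 4.9]
grip_width: 0.111
```

Opening of 0.111 is 9.7 mm, so the bar is gripped. I'll turn it counter-clockwise, which is negative about tool z.

Request:
{"op": "arm_command", "data": {
  "motion": [
    [[0, 0, 0], [0, 0, -6], 1],
    [[0, 0, 0], [0, 0, -6.5], 1],
    [[0, 0, 0], [0, 0, -6.5], 1],
    [[0, 0, 0], [0, 0, -6.5], 1],
    [[0, 0, 0], [0, 0, -6.5], 1],
    [[0, 0, 0], [0, 0, -6.5], 1],
    [[0, 0, 0], [0, 0, 0], 1]
  ]
}}

```text
time: 5.33
position: [0.5538, -0.1812, 0.1069]
tool_rot: [-1.645, -2.673, 0.0]
ft_force: [-4.7, 2.3, 4.4]
grip_width: 0.114
```

```bash
python3 - <<'E'
from h import *
st=ctrl.get_state();print(st['time'],st['position'],st['grip_width'],st['ft_force'],st['torque'],st['joint_positions'])
Rm=R.from_rotvec(st['tool_rot']).as_matrix();print(np.degrees(np.arctan2(Rm[1,1],Rm[0,1])),Rm[:,2])
E
```

```text
5.3333 [ 0.55380344 -0.18117984  0.10694969] 0.11368885085784294 [-4.68970595  2.32229626  4.40405434] [0.26290544 1.08566303 0.04030365] [-0.13877245  0.29693948  0.48003385  1.7899016  -0.15317735  1.09407393
  0.8614849 ]
26.771068497694888 [-0.00228511  0.00123835 -0.99999662]
```

Request:
{"op": "arm_command", "data": {
  "motion": [
    [[0, 0, 0], [0, 0, -6.5], 1],
    [[0, 0, 0], [0, 0, -6.5], 1],
    [[0, 0, 0], [0, 0, -6.5], 1],
    [[0, 0, 0], [0, 0, -6.5], 1],
    [[0, 0, 0], [0, 0, -6.5], 1],
    [[0, 0, 0], [0, 0, -6.5], 1],
    [[0, 0, 0], [0, 0, 0], 1]
  ]
}}

```text
time: 5.92
position: [0.554, -0.181, 0.107]
tool_rot: [-0.663, -3.069, -0.001]
ft_force: [-4.2, 2.2, 4.6]
grip_width: 0.115
```

```bash
python3 - <<'E'
from h import *
st=ctrl.get_state();print(st['time'],st['position'],st['grip_width'],st['ft_force'],st['torque'],st['joint_positions'])
Rm=R.from_rotvec(st['tool_rot']).as_matrix();print(np.degrees(np.arctan2(Rm[1,1],Rm[0,1])),Rm[:,2])
E
```

```text
5.9167 [ 0.55403261 -0.18101381  0.10695744] 0.11498912635318967 [-4.24398385  2.19509023  4.63722092] [0.46939307 1.03173572 0.02894674] [-0.05577464  0.28780757  0.38098119  1.78685693 -0.11994008  1.09171885
  1.51175294]
65.60896336068524 [-0.00189528  0.00128289 -0.99999738]
```

Request:
{"op": "arm_command", "data": {
  "motion": [
    [[0, 0, 0], [0, 0, 0], 0.3],
    [[0, 0, 0], [0, 0, 0], 0.3],
    [[0, 0, 0], [0, 0, 0], 0.3],
    [[0, 0, -12], [0, 0, 0], 0.3],
    [[0, 0, -25], [0, 0, 0], 0.3],
    [[0, 0, -25], [0, 0, 0], 0.3],
    [[0, 0, -5], [0, 0, 0], 0.3]
  ]
}}

```text
time: 6.5
position: [0.5577, -0.1826, 0.1794]
tool_rot: [0.664, 3.062, -0.0]
ft_force: [0.6, -0.4, 1.1]
grip_width: 0.562
```

```bash
python3 - <<'E'
from h import *
st=ctrl.get_state();print(st['time'],st['position'],st['grip_width'],st['ft_force'])
plan([.545,.1858,.17],16,claw=.3)
E
```

```text
6.5 [ 0.55770696 -0.18263593  0.17938447] 0.5620491735017039 [ 0.62879012 -0.35141645  1.09638245]
[[[6.5,37.3,0.9],[0.0,0.0,5.0],0.3],[[12.0,35.8,1.0],[0.1,0.1,4.9],0.3],[[17.2,33.5,0.9],[0.0,0.0,5.0],0.3],[[22.1,30.5,0.8],[0.0,0.1,4.9],0.3],[[26.3,26.8,0.9],[0.0,0.0,5.0],0.3],[[30.0,22.4,0.9],[0.1,0.0,4.9],0.3],[[32.9,17.7,0.8],[0.0,0.1,5.0],0.3],[[35.2,12.5,0.9],[0.0,0.0,4.9],0.3]]
[[[36.6,7.1,0.9],[0.1,0.1,5.0],0.3],[[37.1,1.4,0.9],[0.0,0.0,4.9],0.3]]
end [0.545  0.1858 0.17  ] n 10
```

Request:
{"op": "arm_command", "data": {
  "motion": [
    [[6.5, 37.3, 1], [0, 0, 5], 0.3],
    [[12, 35.8, 1], [0, 0, 5], 0.3],
    [[17.2, 33.5, 1], [0, 0, 5], 0.3],
    [[22, 30.5, 1], [0, 0, 5], 0.3],
    [[26.3, 26.8, 1], [0, 0, 5], 0.3],
    [[30, 22.4, 1], [0, 0, 5], 0.3],
    [[33, 17.7, 1], [0, 0, 5], 0.3],
    [[35, 12.5, 1], [0, 0, 5], 0.3]
  ]
}}

```text
time: 7.17
position: [0.5644, 0.1176, 0.1666]
tool_rot: [1.68, 2.653, 0.002]
ft_force: [0.0, 0.9, -0.2]
grip_width: 0.702
```

Request:
{"op": "arm_command", "data": {
  "motion": [
    [[36, 7, 1], [0, 0, 5], 0.3],
    [[30, 1, 1], [0, 0, 4.5], 0.3],
    [[0, 0, 0], [0, 0, 0], 0.3],
    [[0, 0, 0], [0, 0, 0], 0.3]
  ]
}}

```text
time: 7.5
position: [0.5446, 0.1822, 0.1643]
tool_rot: [1.882, 2.515, 0.001]
ft_force: [0.1, -1.3, -0.4]
grip_width: 0.696
```

```bash
python3 - <<'E'
from h import *
st=ctrl.get_state();print(st['time'],st['position'],st['grip_width'],st['ft_force'])
plan([.545,.1858,.17],16,claw=.3)
im,d=optics.get_image('top');cv2.imwrite('pics/t2.png',cv2.resize(im[165:265,270:385],(690,600)))
K,T,m=cam('top');W=grid(K,T,d);W[d==0]=np.nan;z=W[...,2]
mk=(z>.1)&(z<.125)&(np.hypot(W[...,0]-.555,W[...,1]+.18)<.03)
print(mk.sum(),cv2.minAreaRect((W[mk][:,:2]*1000).astype(np.float32)))
mk=(z>.075)&(z<.09)&(np.hypot(W[...,0]-.538,W[...,1]+.223)<.15)
print(mk.sum(),cv2.minAreaRect((W[mk][:,:2]*1000).astype(np.float32)))
# pocket floor
mk=(z>.03)&(z<.072)&(np.hypot(W[...,0]-.538,W[...,1]+.223)<.09)
st=ctrl.get_state();im,d=optics.get_image('wrist');cv2.imwrite('pics/w2.png',im)
K,T,m=cam('wrist',st);W=grid(K,T,d);W[d==0]=np.nan;z=W[...,2]
mk=(z>.04)&(z<.06)&(np.hypot(W[...,0]-.545,W[...,1]-.186)<.05)
print(mk.sum(),cv2.minAreaRect((W[mk][:,:2]*1000).astype(np.float32)) if mk.sum() else 0)
mk=(z>.006)&(z<.02)&(np.hypot(W[...,0]-.545,W[...,1]-.186)<.1)
print(mk.sum(),cv2.minAreaRect((W[mk][:,:2]*1000).astype(np.float32)) if mk.sum() else 0)
E
```

```text
7.5 [0.54464323 0.18220615 0.1643425 ] 0.6964343990502027 [ 0.14400822 -1.31818453 -0.37497105]
[[[3.3,1.4,-5.7],[0.0,0.0,0.4],0.3]]
end [0.5451 0.1858 0.17  ] n 1
54 ((554.8513793945312, -180.51202392578125), (10.118240356445312, 36.24982452392578), 65.84461975097656)
3304 ((538.76904296875, -223.1220703125), (230.79290771484375, 161.10470581054688), 67.95777130126953)
728 ((544.6981811523438, 186.12510681152344), (13.67854118347168, 49.397499084472656), 15.844135284423828)
8675 ((544.8759765625, 185.30654907226562), (90.25173950195312, 140.63966369628906), 16.138084411621094)
```

View pics/t2.png

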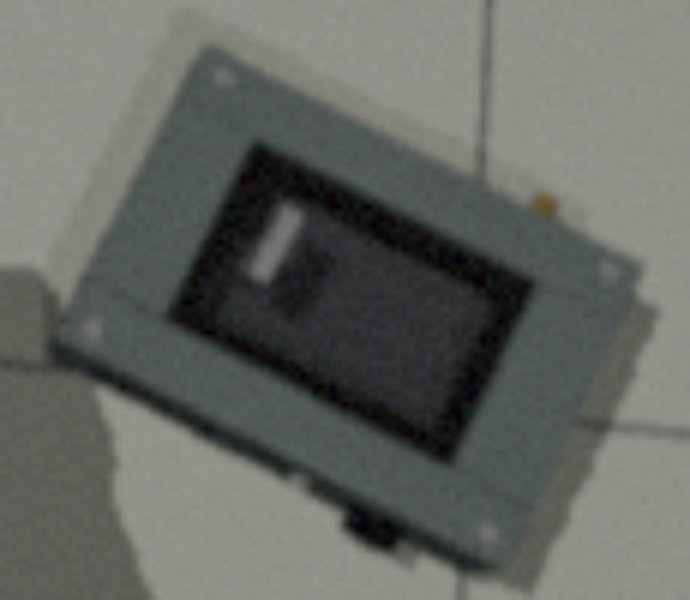

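View pics/w2.png

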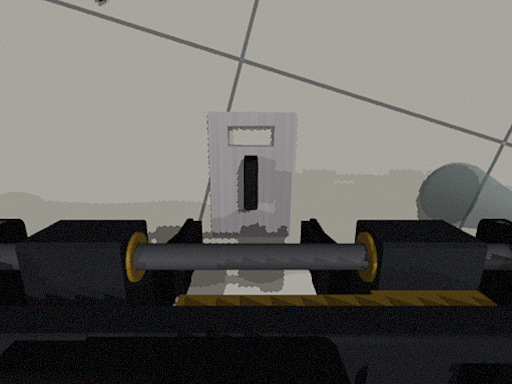

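Both views confirm the bar is open, at yaw 65.8° or about 1.53 rad. The wrist view shows the grey cover with its slot at (250,135) on the far side and its grip at (250,183). I'll descend onto the grip.

Request:
{"op": "arm_command", "data": {
  "motion": [
    [[3.6, 1, 25], [0, 0, 0.4], 0.3],
    [[0, 0, 35], [0, 0, 0], 0.3],
    [[0, 0, 35], [0, 0, 0], 0.3],
    [[0, 0, 26], [0, 0, 0], 0.3],
    [[0, 0, 8], [0, 0, 0], 0.3],
    [[0, 0, 0], [0, 0, 0], 0.3]
  ]
}}

```text
time: 8.1
position: [0.5441, 0.1807, 0.033]
tool_rot: [-1.899, -2.5, 0.007]
ft_force: [-0.6, 0.0, 1.5]
grip_width: 0.697
```

```bash
python3 - <<'E'
from h import *
st=ctrl.get_state();print(st['time'],st['position'],st['grip_width'],st['ft_force'])
plan([.5447,.186,.033],16,claw=.3)
E
```

```text
8.1 [0.54409748 0.18074305 0.03296515] 0.6973272963788927 [-0.64840228  0.00492558  1.50008389]
[[[4.9,2.0,-0.1],[-0.3,0.1,-0.4],0.3]]
end [0.5447 0.186  0.033 ] n 1
```

Request:
{"op": "arm_command", "data": {
  "motion": [
    [[3, 1, 0], [0, 0, 0], 0.3],
    [[0, 0, 0], [0, 0, 0], 0.3],
    [[0, 0, 0], [0, 0, 0], 0.3]
  ]
}}

```text
time: 8.35
position: [0.5471, 0.1872, 0.0374]
tool_rot: [1.896, 2.503, 0.006]
ft_force: [0.1, 0.1, 0.8]
grip_width: 0.701
```

```bash
python3 - <<'E'
from h import *
st=ctrl.get_state();print(st['time'],st['position'],st['grip_width'],st['ft_force'])
plan([.5447,.186,.033],16,claw=.3)
E
```

```text
8.35 [0.5471423  0.18715047 0.03739277] 0.7012383644554088 [0.09756557 0.13891568 0.78270908]
[[[-0.4,-2.7,4.4],[0.2,0.0,-0.3],0.3]]
end [0.5447 0.186  0.033 ] n 1
```

Request:
{"op": "arm_command", "data": {
  "motion": [
    [[0, -2, 3.5], [0, 0, 0], 0.3],
    [[0, 0, 0], [0, 0, 0], 0.3],
    [[0, 0, 0], [0, 0, 0], 0.3],
    [[0, 0, 0], [0, 0, 0], 0.3]
  ]
}}

```text
time: 8.68
position: [0.5435, 0.1859, 0.0318]
tool_rot: [1.897, 2.504, 0.001]
ft_force: [-0.1, 0.6, 0.2]
grip_width: 0.701
```

```bash
python3 - <<'E'
from h import *
st=ctrl.get_state();print(st['time'],st['position'],st['grip_width'],st['ft_force'])
plan([.5447,.186,.033],16,claw=.3)
E
```

```text
8.6833 [0.54345269 0.18594798 0.03183961] 0.7007307816511 [-0.09952268  0.60199857  0.19947092]
[[[-0.3,1.2,-1.2],[0.0,0.0,-0.3],0.3]]
end [0.5447 0.186  0.033 ] n 1
```

Request:
{"op": "arm_command", "data": {
  "motion": [
    [[0, 1, -1], [0, 0, -0.2], 1],
    [[0, 0, 0], [0, 0, 0], 1],
    [[0, 0, 0], [0, 0, 0], 1],
    [[0, 0, 0], [0, 0, 0], 1],
    [[0, 0, 0], [0, 0, 0], 1],
    [[0, 0, 0], [0, 0, 0], 1],
    [[0, 0, 0], [0, 0, 0], 1],
    [[0, 0, 0], [0, 0, 0], 1]
  ],
  "force": 50
}}

```text
time: 9.35
position: [0.5443, 0.1861, 0.0326]
tool_rot: [-1.892, -2.507, 0.0]
ft_force: [-2.6, 0.2, 0.4]
grip_width: 0.176
```

Request:
{"op": "arm_command", "data": {
  "motion": [
    [[0, 0, 0], [0, 0, 0], 1],
    [[0, 0, 0], [0, 0, 0], 1],
    [[0, 0, 0], [0, 0, 0], 1],
    [[0, 0, 0], [0, 0, 0], 1]
  ]
}}

```text
time: 9.68
position: [0.5441, 0.1861, 0.0325]
tool_rot: [-1.892, -2.507, 0.001]
ft_force: [-1.0, 0.5, 0.9]
grip_width: 0.149
```

Gripped, opening 13 mm. Next, lift the cover and check it.

Request:
{"op": "arm_command", "data": {
  "motion": [
    [[0, 0, -10], [0, 0, 0], 1],
    [[0, 0, -30], [0, 0, 0], 1],
    [[0, 0, -38], [0, 0, 0], 1],
    [[0, 0, -38], [0, 0, 0], 1],
    [[0, 0, -30], [0, 0, 0], 1],
    [[0, 0, -10], [0, 0, 0], 1],
    [[0, 0, 0], [0, 0, 0], 1]
  ]
}}

```text
time: 10.27
position: [0.5463, 0.1868, 0.1922]
tool_rot: [1.891, 2.505, 0.01]
ft_force: [0.6, 0.5, -3.4]
grip_width: 0.152
```

```bash
python3 - <<'E'
from h import *
st=ctrl.get_state();print(st['time'],st['position'],st['grip_width'],st['ft_force'])
im,d=optics.get_image('wrist');cv2.imwrite('pics/w3.png',im)
plan([.5385,-.223,.19],-22.04,claw=1,st=st)
E
```

```text
10.2667 [0.54627149 0.18681507 0.19217604] 0.1519290056609469 [ 0.62488963  0.48504817 -3.36059292]
[[[-37.9,1.2,0.2],[0.0,0.0,3.4],1],[[-37.9,1.0,0.1],[0.1,0.0,3.5],1],[[-38.0,0.8,0.1],[0.0,-0.1,3.4],1],[[-38.0,0.6,0.2],[0.0,0.0,3.5],1],[[-38.0,0.4,0.2],[0.1,0.0,3.4],1],[[-38.1,0.1,0.2],[0.0,0.0,3.5],1],[[-38.1,0.0,0.1],[0.0,0.0,3.4],1],[[-38.2,-0.2,0.2],[0.1,0.0,3.5],1]]
[[[-38.2,-0.5,0.1],[0.0,-0.1,3.4],1],[[-38.2,-0.6,0.2],[0.0,0.0,3.5],1],[[-38.2,-0.9,0.2],[0.1,0.0,3.4],1]]
end [ 0.5385 -0.223   0.19  ] n 11
```

View pics/w3.png

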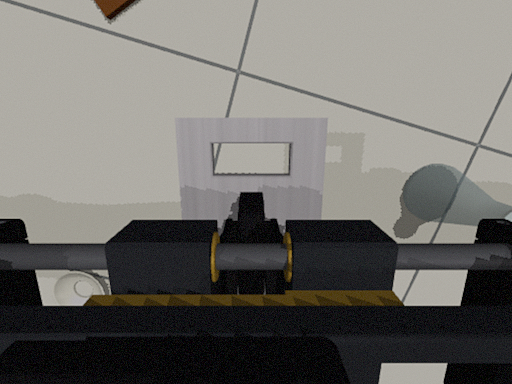

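The wrist view shows the cover held level, with its slot at (251,158), and the measured weight is 3.4 N. Carry it over the frame.

Request:
{"op": "arm_command", "data": {
  "motion": [
    [[-20, 0.7, 0], [0, 0, 1.8], 1],
    [[-36, 1, 0], [0, 0, 3.3], 1],
    [[-38, 1, 0], [0, 0, 3.4], 1],
    [[-38, 0.6, 0], [0, 0, 3.4], 1],
    [[-38, 0.4, 0], [0, 0, 3.4], 1],
    [[-38, 0.2, 0], [0, 0, 3.4], 1],
    [[-38, 0, 0], [0, 0, 3.4], 1],
    [[-38, -0.2, 0], [0, 0, 3.4], 1]
  ]
}}

```text
time: 10.98
position: [0.5695, -0.0961, 0.1853]
tool_rot: [-2.401, -2.022, 0.007]
ft_force: [-0.3, -0.2, -2.8]
grip_width: 0.151
```

Request:
{"op": "arm_command", "data": {
  "motion": [
    [[-38, -0.5, 0], [0, 0, 3.4], 1],
    [[-38, -0.6, 0], [0, 0, 3.4], 1],
    [[-35, -0.8, 0], [0, 0, 3.2], 1],
    [[-20, -0.5, 0], [0, 0, 1.9], 1],
    [[-5, 0, 0], [0, 0, 0], 1],
    [[0, 0, 0], [0, 0, 0], 1],
    [[0, 0, 0], [0, 0, 0], 1],
    [[0, 0, 0], [0, 0, 0], 1]
  ]
}}

```text
time: 11.65
position: [0.5364, -0.2222, 0.1875]
tool_rot: [-2.592, -1.772, 0.0]
ft_force: [0.3, -0.4, -4.1]
grip_width: 0.151
```

```bash
python3 - <<'E'
from h import *
st=ctrl.get_state();print(st['time'],st['position'],st['grip_width'],st['ft_force'])
st=ctrl.get_state()
im,d=optics.get_image('wrist');cv2.imwrite('pics/w4.png',im)
K,T,m=cam('wrist',st);W=grid(K,T,d);W[d==0]=np.nan;z=W[...,2]
tz=st['position'][2]
mk=(np.abs(z-(tz-.023))<.008)&(np.hypot(W[...,0]-st['position'][0],W[...,1]-st['position'][1])<.1)
P=W[mk];A=np.c_[P[:,:2],np.ones(len(P))];c=np.linalg.lstsq(A,P[:,2],rcond=None)[0];print('plate tilt',c,np.median(P[:,2]))
mk[228:]=False
print(mk.sum(),cv2.minAreaRect((W[mk][:,:2]*1000).astype(np.float32)))
q=W[mk][:,:2]; 
for f in [-22.04]:
    a=np.radians(f);ex=np.array([np.cos(a),np.sin(a)]);ey=np.array([-np.sin(a),np.cos(a)])
    print('x ext',np.percentile(q@ex,[.3,99.7]),'y max',np.percentile(q@ey,99.7),'pos',st['position'][:2]@ex,st['position'][:2]@ey,'unit',np.array([.5387,-.223])@ex,np.array([.5387,-.223])@ey)
im,d=optics.get_image('top');K,T,m=cam('top');W=grid(K,T,d);W[d==0]=np.nan;z=W[...,2]
cv2.imwrite('pics/t4.png',cv2.resize(im[145:275,250:405],(715,600)))
mk=(np.abs(z-(tz-.023))<.008)&(np.hypot(W[...,0]-st['position'][0],W[...,1]-st['position'][1])<.1)
print(mk.sum(),cv2.minAreaRect((W[mk][:,:2]*1000).astype(np.float32)))
plan([.5387,-.223,.19],-22.04,claw=1,st=st)
E
```

```text
11.65 [ 0.53637885 -0.22221966  0.18749272] 0.15148220506671323 [ 0.25925956 -0.35506324 -4.14121427]
plate tilt [1.80158201e-05 1.34351016e-03 1.65056529e-01] 0.16489057175354718
12104 ((550.790771484375, -189.37338256835938), (69.0061264038086, 90.6585693359375), 68.6604232788086)
x ext [0.53656857 0.62627883] y max 0.0659280319770592 pos 0.5805701785279246 -0.004702113850108707 unit 0.5830145344402593 -0.004554407909667634
495 ((553.2645874023438, -184.23348999023438), (59.512874603271484, 90.51860809326172), 69.416748046875)
[[[0.1,2.4,-2.5],[-0.1,-0.1,0.8],1]]
end [ 0.5387 -0.223   0.19  ] n 1
```

View pics/w4.png

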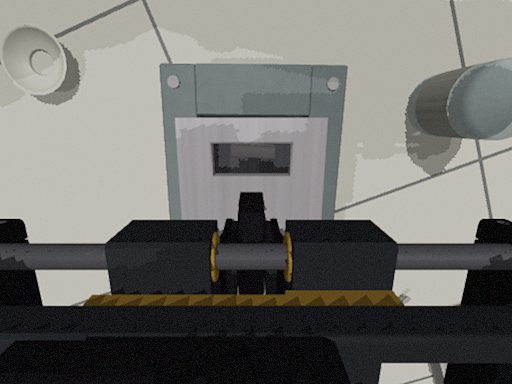

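View pics/t4.png

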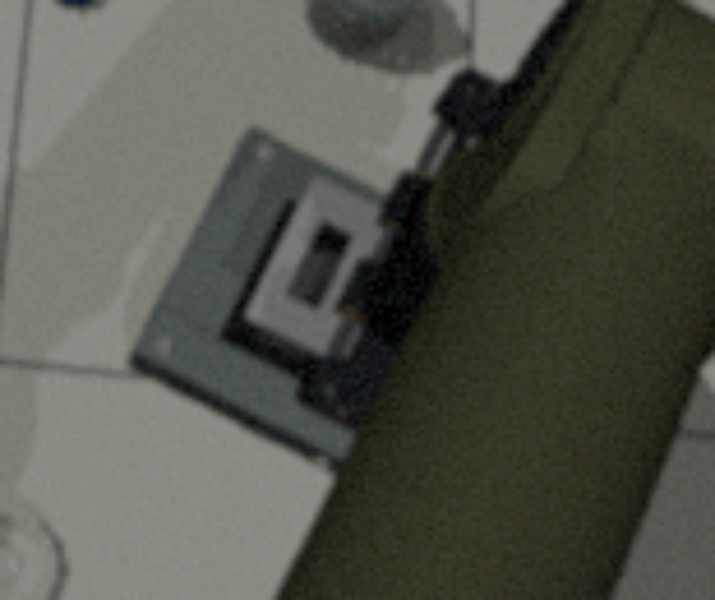

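The views show the cover over the frame with the bar under its slot, a 2 mm offset along tool y and 0.8° of yaw error. I'll correct both and lower to just above the rim.

Request:
{"op": "arm_command", "data": {
  "motion": [
    [[0, 2, 4], [0, 0, 0.8], 1],
    [[0, 0, 12], [0, 0, 0], 1],
    [[0, 0, 15], [0, 0, 0], 1],
    [[0, 0, 14], [0, 0, 0], 1],
    [[0, 0, 8], [0, 0, 0], 1],
    [[0, 0, 2], [0, 0, 0], 1],
    [[0, 0, 0], [0, 0, 0], 1],
    [[0, 0, 0], [0, 0, 0], 1]
  ]
}}

```text
time: 12.42
position: [0.538, -0.2257, 0.1339]
tool_rot: [2.608, 1.75, 0.001]
ft_force: [0.5, -0.4, -2.7]
grip_width: 0.151
```

```bash
cat > chk.py <<'E'
from h import *
import sys
st=ctrl.get_state();print(st['time'],st['position'],st['grip_width'],st['ft_force'],st['torque'])
im,d=optics.get_image('wrist');cv2.imwrite(sys.argv[1],im)
K,T,m=cam('wrist',st);W=grid(K,T,d);W[d==0]=np.nan;z=W[...,2]
tz=st['position'][2]; a=np.radians(-22.04);ex=np.array([np.cos(a),np.sin(a)]);ey=np.array([-np.sin(a),np.cos(a)]);c0=np.array([.5387,-.223])
X=(W[...,:2]-c0)@ex;Y=(W[...,:2]-c0)@ey
mk=(abs(z-(tz-.023))<.005)&(abs(X)<.06)&(abs(Y)<.09);mk[228:]=False
print('plate z',np.median(z[mk]),'X',np.percentile(X[mk],[.5,99.5]),'Y',np.percentile(Y[mk],99.5),cv2.minAreaRect((W[mk][:,:2]*1000).astype(np.float32)))
P=W[mk];print('tilt',np.linalg.lstsq(np.c_[P[:,:2],np.ones(len(P))],P[:,2],rcond=None)[0][:2])
mk=(abs(z-.08)<.005)&(abs(X)<.1)&(abs(Y)<.13)&((abs(X)>.048)|(abs(Y)>.074));mk[228:]=False
print('rim z',np.median(z[mk]),'X',np.percentile(X[mk],[.5,99.5]),'Ymax',np.percentile(Y[mk],99.5))
mk=(z>.1)&(z<.12)&(abs(X)<.024)&(abs(Y-.045)<.012)&(abs(z-(tz-.023))>.003)
print('bar',mk.sum(),X[mk].mean() if mk.sum() else 0,Y[mk].mean() if mk.sum() else 0)
plan([.5387,-.223,.135],-22.04,claw=1,st=st)
E
python3 chk.py pics/w5.png
```

```text
12.4167 [ 0.53800117 -0.22567223  0.13386097] 0.1506814162477499 [ 0.50971094 -0.36822884 -2.72888188] [-0.11421799  0.04633305 -0.05991988]
plate z 0.11126559538122371 X [-0.04261215  0.04658445] Y 0.06762370713995482 ((553.0069580078125, -192.86851501464844), (68.58663177490234, 90.59516906738281), 67.66423034667969)
tilt [0.00151078 0.00022651]
rim z 0.07989475504608885 X [-0.07961785  0.07814793] Ymax 0.11417967970001161
bar 112 -0.007883320902058897 0.04691073954169516
[[[2.7,-0.4,-1.1],[0.0,0.0,-0.2],1]]
end [ 0.5387 -0.223   0.135 ] n 1
```

View pics/w5.png

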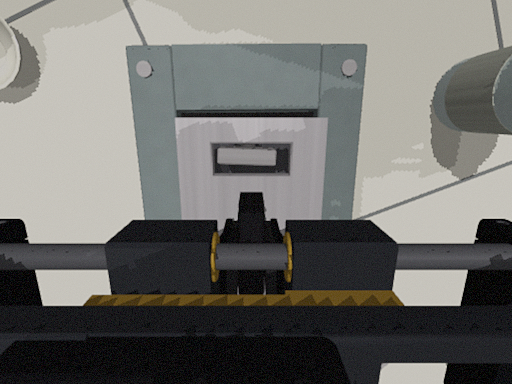

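The wrist view shows the bar's top at (247,157), already in the slot (211–290 × 143–175). The cover should move about 2.5 mm along tool −y and 2 mm along tool +x.

Request:
{"op": "arm_command", "data": {
  "motion": [
    [[2, -2.4, 0], [0, 0, -0.3], 1],
    [[0, 0, 0], [0, 0, 0], 1],
    [[0, 0, 0], [0, 0, 0], 1],
    [[0, 0, 0], [0, 0, 0], 1],
    [[0, 0, 0], [0, 0, 0], 1]
  ]
}}

```text
time: 12.88
position: [0.5363, -0.2228, 0.1338]
tool_rot: [2.604, 1.757, 0.001]
ft_force: [-0.4, -0.1, -2.4]
grip_width: 0.15
```

```bash
python3 chk.py pics/w6.png
```

```text
12.8833 [ 0.53631869 -0.22284463  0.13379594] 0.1503375234756134 [-0.44918611 -0.09103667 -2.40594973] [-0.07149181  0.10220133 -0.00617519]
plate z 0.11120155854767302 X [-0.04544732  0.04373359] Y 0.06958295724437727 ((551.0408935546875, -190.07176208496094), (68.86814880371094, 90.55953216552734), 67.96217346191406)
tilt [0.00154847 0.00019103]
rim z 0.07992682109638252 X [-0.07960431  0.07815464] Ymax 0.11410141767655564
bar 257 0.00337416312318473 0.040608702561026506
[[[0.7,2.3,-1.2],[0.0,0.0,0.1],1]]
end [ 0.5387 -0.2231  0.135 ] n 1
```

View pics/w6.png

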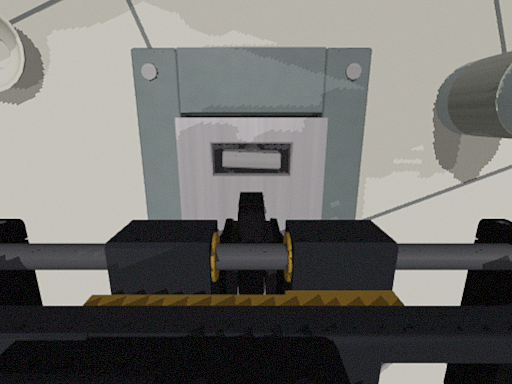

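Now it is centred: plate X centre −0.9 mm against rim −0.7 mm, Y within 0.5 mm, and yaw matching. Lower it gently.

Request:
{"op": "arm_command", "data": {
  "motion": [
    [[0, 0, 5], [0, 0, 0], 1],
    [[0, 0, 6], [0, 0, 0], 1],
    [[0, 0, 5], [0, 0, 0], 1],
    [[0, 0, 4], [0, 0, 0], 1],
    [[0, 0, 3], [0, 0, 0], 1],
    [[0, 0, 2], [0, 0, 0], 1],
    [[0, 0, 1], [0, 0, 0], 1],
    [[0, 0, 0], [0, 0, 0], 1]
  ]
}}

```text
time: 13.6
position: [0.5363, -0.2229, 0.1077]
tool_rot: [2.604, 1.757, 0.0]
ft_force: [0.4, -0.7, -2.8]
grip_width: 0.155
```

```bash
python3 chk.py pics/w7.png
```

```text
13.6 [ 0.53627133 -0.22286416  0.10768028] 0.15496900598545643 [ 0.41620148 -0.6868326  -2.812194  ] [-0.07462567  0.07575557 -0.01578272]
plate z 0.08460363231722873 X [-0.05931989  0.05933748] Y 0.08989913944686016 ((555.7091064453125, -180.9584503173828), (89.27937316894531, 119.97933197021484), 67.95558166503906)
tilt [-0.01869783 -0.04293858]
rim z 0.07989544242350938 X [-0.07957619  0.07800625] Ymax 0.11416327346181057
bar 1445 -0.0006792450827789647 0.045414805689728076
[[[0.8,2.3,-27.3],[0.0,0.0,0.0],1]]
end [ 0.5387 -0.223   0.135 ] n 1
```

View pics/w7.png

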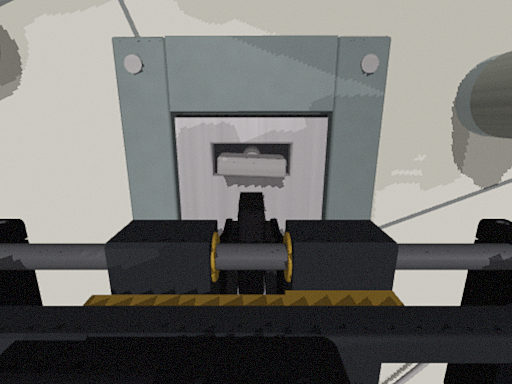

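The cover is inside the frame, with the bar standing through the slot at (252,163). Press in small steps, watching the force.

Request:
{"op": "arm_command", "data": {
  "motion": [
    [[0, 0, 1.5], [0, 0, 0], 1],
    [[0, 0, 1.5], [0, 0, 0], 1],
    [[0, 0, 1], [0, 0, 0], 1],
    [[0, 0, 0], [0, 0, 0], 1],
    [[0, 0, 0], [0, 0, 0], 1]
  ],
  "force": 60
}}

```text
time: 14.07
position: [0.5366, -0.223, 0.1047]
tool_rot: [2.604, 1.757, 0.002]
ft_force: [-2.6, 1.4, 6.9]
grip_width: 0.152
```

Request:
{"op": "arm_command", "data": {
  "motion": [
    [[0, 0, 1.5], [0, 0, 0], 1],
    [[0, 0, 1], [0, 0, 0], 1],
    [[0, 0, 1], [0, 0, 0], 1],
    [[0, 0, 0], [0, 0, 0], 1],
    [[0, 0, 0], [0, 0, 0], 1]
  ]
}}

```text
time: 14.48
position: [0.5366, -0.223, 0.1024]
tool_rot: [2.604, 1.757, 0.002]
ft_force: [-5.5, 2.6, 14.1]
grip_width: 0.151
```

Request:
{"op": "arm_command", "data": {
  "motion": [
    [[0, 0, 1], [0, 0, 0], 1],
    [[0, 0, 0], [0, 0, 0], 1],
    [[0, 0, 0], [0, 0, 0], 1],
    [[0, 0, 0], [0, 0, 0], 1]
  ]
}}

```text
time: 14.82
position: [0.5367, -0.223, 0.1024]
tool_rot: [-2.604, -1.757, -0.003]
ft_force: [-8.1, 3.3, 19.6]
grip_width: 0.146
```

```bash
sed -i 's/abs(X)<.06)&(abs(Y)<.09)/abs(X)<.0465)\&(abs(Y)<.0725)/' chk.py; python3 chk.py pics/w8.png; python3 - <<'E'
from h import *
im,d=optics.get_image('top');K,T,m=cam('top')
cv2.imwrite('pics/t8.png',cv2.resize(im[145:275,250:405],(715,600)))
im,d=optics.get_image('side')
cv2.imwrite('pics/s8.png',cv2.resize(im[100:230,200:355],(715,600)))
s=ctrl.get_state();print(s['position'],s['ft_force'],abs(s['qd']).max())
E
```

```text
14.8167 [ 0.53665079 -0.22298558  0.1023619 ] 0.14633024531143482 [-8.09170963  3.31056006 19.60236624] [ 0.67357167  1.81723409 -0.0119192 ]
plate z 0.07983252711766886 X [-0.04520831  0.04407603] Y 0.0696128909118322 ((551.458251953125, -190.14234924316406), (68.74788665771484, 90.50342559814453), 67.95381164550781)
tilt [-0.00091487 -0.00014095]
rim z 0.07986239443945145 X [-0.07953825  0.07791999] Ymax 0.11436949601818258
bar 1555 -0.000784327218001841 0.0454280749207412
[[[0.8,1.9,-32.6],[0.1,-0.1,0.0],1]]
end [ 0.5387 -0.223   0.135 ] n 1
[ 0.53666691 -0.22302589  0.10239522] [-7.41033582  3.41692736 19.67979551] 0.001979007271451535
```

View pics/w8.png

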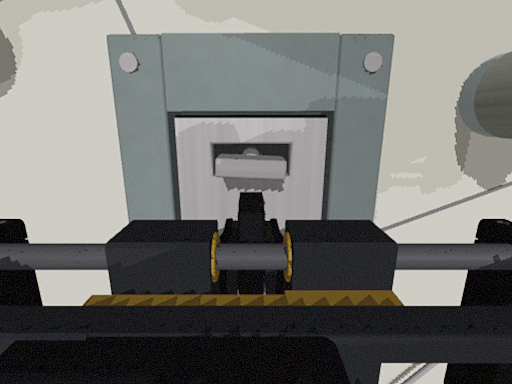

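View pics/t8.png

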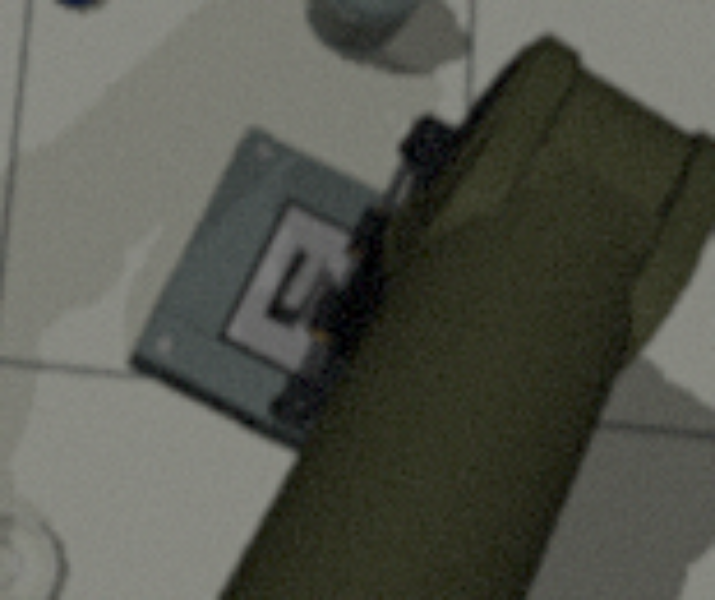

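View pics/s8.png

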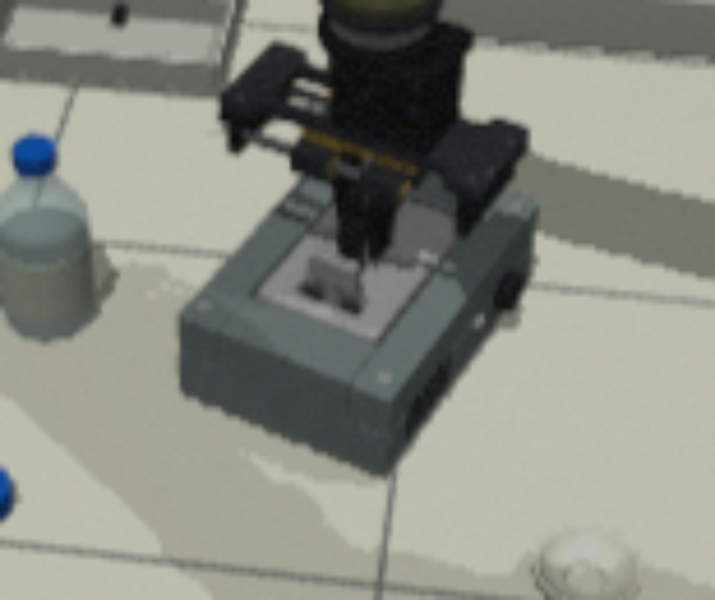

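The pictures show the cover flush in the frame: plate at 79.8 mm, rim at 79.9 mm. It is level and centred, the bar stands through the slot, and the hold is steady at about 20 N. Handing in.

```bash
python3 -c "
from h import *
print(ctrl.close_job());s=ctrl.get_state();print(s['time'],s['position'],s['ft_force'])"
```

```text
the job is handed in; nothing more can be done
None
the job is handed in; nothing more can be done
```

I turned the fastener open, set the grey aluminium cover in the frame with the bar through its slot, and pressed it flush. The job was handed in after about 15 s with the arm still holding it down; it gave no verdict.

- **Fastener:** the top view put the bar at about 1.53 rad of 1.57 while the cover was still on the bench. In the final pictures it stands centred in the slot.
- **Fit:** the cover's top face is at 79.8 mm and the rim at 79.9 mm. Its tilt is about 0.001 rad, and it is centred within about 1 mm.
- **Hold:** the gripper presses with about 20 N, and the arm was at rest. A sideways force of about 8 N remains.
- **Measurement disagreement:** the arm's own position readings put the grip about 2 mm off the frame's centre as measured by the cameras. I followed the wrist camera's direct view of plate against frame.
- **Bystanders:** I never touched the other things or the brown look-alike. I did not measure their positions again at the end.

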